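# Weigh a batch of sample cases

### The arm

A 6-joint arm with a two-finger parallel gripper is mounted at the origin on the work surface. World frame = base frame: x ahead of the robot, y to its left, z up, the work surface at z = 0. Lengths are in m, angles in rad, forces in N, time in s.
With the tool pointing down it reaches from about 0.375 to 0.9 m from the base axis. Payload 3.1 kg.
Tool frame: the origin (TCP) lies at the very end of the fingers, on their centre line; the grasp point (between the pads) lies 19 mm behind it (ctrl.tcp_to_grasp is the distance from the TCP to the grasp point, in m); z points along the fingers, y is the line along which they close (so a half turn about z gives the same grasp; the last joint's range is limited). The gripper opens to 85 mm and grips with 20 to 120 N. Pads are 22 mm wide; open, the fingers measure 114 mm over their backs; the gripper's body (76 mm by 85 mm) begins 54 mm behind the grasp point. The pads swing forward as they close: fully open they stand 13 mm farther back than shut.
Start: joints at [1.147, 0.527, 1.433, -0, 1.181, -0.178], TCP at [0.152, 0.606, 0.231] pointing down, gripper open.
Joint ranges: [-3.08, 3.08], [-0.75, 2.2], [0.22, 2.44], [-1.43, 4.57], [0, 2.65], [-2.85, 2.85]. Speed limits (rad/s): [2.79, 2.79, 3.14, 3.14, 3.14, 3.14].

### API

Orientations are given as a unit quaternion [w, x, y, z].
In Python, from plant import ctrl, camera, camera_info gives the robot as it stands. Calls block until the motion is done:
- ctrl.movep(position, orientation): joint-space move of the TCP to a pose.
- ctrl.line_to(position, feed=0.15, rotation=None, f_stop=None): straight line of the TCP; rotation=None keeps the orientation; feed is the mean speed in m/s. With f_stop (N) it stops when the force on the tool has changed by that much, and returns True; else False.
- ctrl.movej(angles): joint-space move.
- ctrl.gripper_to(opening, strength=None): finger opening in m; strength is the grip in N (None keeps the last); returns when the fingers have stopped.
- ctrl.hold(seconds).
- ctrl.inverse_kinematics(position, orientation): joint angles nearest the present ones, or None.
- camera(name): name is "scene" or "side" or "wrist"; returns (picture, depth): 400x640x3 uint8, red, green, blue; 400x640 float32, m along the optical axis (not along the pixel's ray), 0 where there is no reading.
- camera_info(name): a dict with "camera_matrix" (3x3 intrinsics, pixels), "world_from_camera" (4x4, takes a point from camera to world coordinates). Camera axes: x right, y down, z forward; pixel columns grow to the right and rows downward; lengths in m; the calibration is good to about 2 mm. A picture is of the moment at which its call begins: read the wrist's pose just before it. camera_info takes no time and is no camera call; for the wrist camera it gives the pose at the moment of the call.
A pose or a line that the arm cannot do raises ctrl.IKError and nothing moves.
- ctrl.job_done(): hands the job in; it is judged then, once.
Readings, each from a call of its own:
- ctrl.read_time(): time.
- ctrl.read_q(): joint angles.
- ctrl.read_dq(): joint speeds.
- ctrl.read_joint_torque(): joint torques, N m.
- ctrl.read_ee_pos(): TCP position.
- ctrl.read_orientation(): TCP orientation.
- ctrl.read_wrist_force(): force on the tool from outside, world axes, zero at the start.
- ctrl.read_torque(): the same for the moment, N m.
- ctrl.read_width(): finger opening in m.
- ctrl.read_gripper_force(): force on a finger pad.
Only numpy, scipy, OpenCV 4.12 (cv2) and the standard library are available. Lean on these libraries where they do the work, as an engineer would, in place of code of your own. Each camera call takes 0.05 s, during which the arm holds its last target. There are 200 camera calls.

### The job

Set the larger of the two loose aluminium cases squarely on top of the case that lies on the scale, then the smaller one squarely on top of that, putting them down gently and without shifting the case that is already there. Then record the weight on the console: press the square key, the cross-shaped key, the long bar key and the round key, in that order and one at a time, each fully down and let right up again before the next. Do not touch the keys before the column is complete, never press the small power key in its metal collar, and leave everything else on the bench where it stands.

Things in the scene. Friction and masses are not known exactly. Their poses are not given: they have to be found in the camera images.
- scale: bench scale, grey body 170 x 170 mm with a square steel pan of 155 x 155 mm, pan top 70 mm above the table; fixed; origin at the centre of its underside, z up
- case_base: closed aluminium sample case, 140 x 90 x 36 mm (the largest), lying on the pan, about 0.5 kg; not to be moved; origin at the centre of its underside, x along its length, z up
- case_large: closed aluminium sample case, 120 x 66 x 36 mm, lying flat on the table, about 0.4 kg; origin at the centre of its underside, x along its length, z up
- case_small: closed aluminium sample case, 92 x 50 x 36 mm, lying flat on the table, about 0.26 kg; origin at the centre of its underside, x along its length, z up
- console: the scale's key console, fixed white box 135 x 195 mm (x, y), top 45 mm above the table; five keys and a raised readout sit on it as 52 mm modules in two rows of three, 58 mm apart, in any arrangement; origin at the centre of its underside
- key_square_top (a point): square key 30 x 30 mm, black plastic, top 22 mm above the console's top when up; the point is the middle of its top face, x and y as the console's
- key_cross_top (a point): key shaped as a plus sign, arms 40 mm over all and 13 mm wide, black plastic, top 22 mm above the console's top when up; the point is the middle of its top face, x and y as the console's
- key_bar_top (a point): long bar key 16 x 48 mm (long along y), black plastic, top 22 mm above the console's top when up; the point is the middle of its top face, x and y as the console's
- key_round_top (a point): round flat key, 38 mm across, black plastic, top 22 mm above the console's top when up; the point is the middle of its top face, x and y as the console's
- key_power_top (a point): power key, not to be pressed: a small 18 mm stud sunk inside a raised aluminium collar of 44 mm outside diameter whose rim is 22 mm above the console's top; the point is the middle of the stud's top, 15 mm above the console's top
- readout: raised readout block on the console, 50 x 50 mm, 28 mm above the console's top; fixed; origin at the centre of its underside
- key_square (a joint): travel of the square key: 0 m up, 0.006 m fully down; spring return, about 4.5 N fully down
- key_cross (a joint): travel of the cross-shaped key: 0 m up, 0.006 m fully down; spring return, about 4.5 N fully down
- key_bar (a joint): travel of the long bar key: 0 m up, 0.006 m fully down; spring return, about 4.5 N fully down
- key_round (a joint): travel of the round key: 0 m up, 0.006 m fully down; spring return, about 4.5 N fully down
- key_power (a joint): travel of the power key: 0 m up, 0.006 m fully down; spring return, about 4.5 N fully down
- beaker: bystander, to be left alone: open glass beaker, 76 mm across, 105 mm tall; loose; origin at the centre of its underside
- amber_bottle: bystander, to be left alone: amber glass bottle, 64 mm across, 150 mm tall; loose; origin at the centre of its underside
- jar: bystander, to be left alone: glass jar, 70 mm across, 85 mm tall, at the far side; loose; origin at the centre of its underside
- wash_bottle: bystander, to be left alone: clear plastic bottle, 68 mm across, 160 mm tall, at the far side; loose; origin at the centre of its underside
- spatula: bystander, to be left alone: steel spatula 180 mm long, lying at the far side; loose; origin at the centre of its underside

How it is judged:
By the outcome, as a careful person would: the job done as asked, in the order asked, and still so for the second after the job is handed in, with the robot touching nothing.
It also fails if it takes over 69 s, if anything falls off the work surface, if the arm or the gripper's body presses on something with over 40 N, if the wrist force passes 120 N, or if a joint passes its speed limit or range.

## Working session

There is one attempt and no reset: what is moved stays moved. The work goes in short steps, each a Python script; the robot and the scene stay as the last script left them, time stands still between calls to the robot, and variables do not carry over. Pictures are saved under pics/ and viewed, at most 10 in all, crops included, and the job is handed in when it is done.

```bash
ls; mkdir -p pics
python3 - <<'E'
from plant import ctrl,camera,camera_info
import cv2,numpy as np
for n in ["scene","side"]:
    p,d=camera(n); cv2.imwrite(f"pics/{n}0.png",p[:,:,::-1]); np.savez(f"{n}0.npz",p=p,d=d)
    i=camera_info(n); print(n,np.round(i["camera_matrix"],1).tolist(),np.round(i["world_from_camera"],3).tolist(),(d>0).mean())
print(ctrl.read_time(), ctrl.read_orientation())
E
```

```text
pics
scene [[505.1, 0.0, 319.9], [0.0, 505.1, 192.7], [0.0, 0.0, 1.0]] [[-0.549, 0.713, -0.437, 1.068], [0.836, 0.475, -0.274, 0.31], [0.012, -0.516, -0.856, 1.017], [0.0, 0.0, 0.0, 1.0]] 0.9963203125
side [[419.2, 0.0, 318.0], [0.0, 419.2, 194.5], [0.0, 0.0, 1.0]] [[-0.898, -0.324, 0.298, 0.242], [-0.44, 0.678, -0.588, 0.628], [-0.012, -0.659, -0.752, 0.865], [0.0, 0.0, 0.0, 1.0]] 0.9959453125
0.1 [-2.93095129e-04  1.22593152e-01  9.92456526e-01 -9.36689523e-04]
```

View pics/scene0.png

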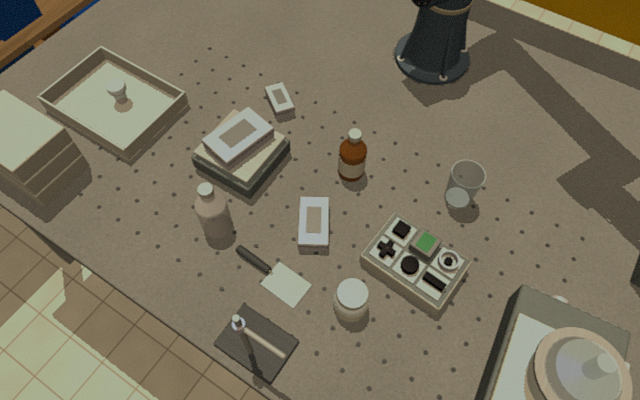

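View pics/side0.png

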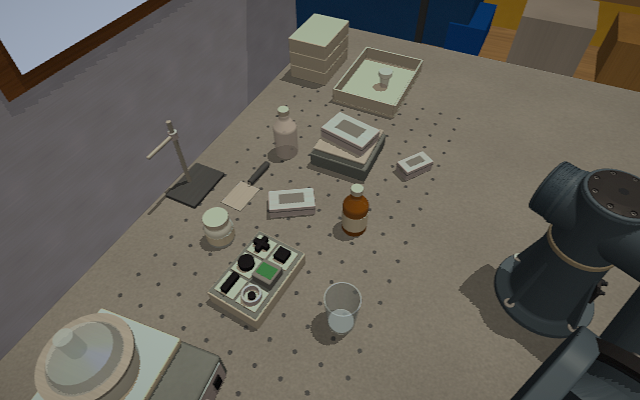

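The scene picture shows the scale with the base case at (238,137), the large case at (314,222), the small case at (280,98) and the console at (415,260). The keys there are square (402,229), cross (386,247), round (410,265), bar (434,282), power (448,261) and readout (425,243). The side view agrees with this.

Next I measure the top faces from the depth of both cameras.

```bash
cat > h.py <<'E'
import numpy as np,cv2
from plant import ctrl,camera,camera_info
def cloud(d,info):
    K=info["camera_matrix"];T=np.array(info["world_from_camera"])
    v,u=np.mgrid[0:d.shape[0],0:d.shape[1]]
    P=np.stack([(u-K[0][2])/K[0][0]*d,(v-K[1][2])/K[1][1]*d,d],-1)
    W=P@T[:3,:3].T+T[:3,3]; W[d<=0]=np.nan
    return W
def proj(p,info):
    T=np.linalg.inv(info["world_from_camera"]);c=T[:3,:3]@p+T[:3,3];q=info["camera_matrix"]@c;return q[:2]/q[2]
def rect(W,seed,lo,hi):
    """top face: connected pixels in the height band at the seed pixel -> centre, length, width, yaw, z"""
    m=((W[...,2]>lo)&(W[...,2]<hi)).astype(np.uint8)
    m=cv2.morphologyEx(m,cv2.MORPH_OPEN,np.ones((3,3)))
    n,l=cv2.connectedComponents(m,connectivity=4); k=l[seed[1],seed[0]]
    if k==0: return None
    pts=W[l==k]; c,(w,h),a=cv2.minAreaRect((pts[:,:2]*1000).astype(np.float32))
    if w<h: w,h,a=h,w,a+90
    a=(a+90)%180-90
    return np.round([*c,w,h,a,np.median(pts[:,2])*1000,len(pts)],1)
E
python3 - <<'E'
from h import *
S={"scene":dict(base=(238,137),large=(314,222),small=(280,98),cons=(370,258),read=(425,243),square=(402,229),cross=(386,247),round=(410,265),bar=(434,282),collar=(441,258)),
"side":dict(base=(350,132),large=(292,200),small=(415,162),cons=(275,247),read=(266,270),square=(282,254),cross=(261,243),round=(246,262),bar=(231,282),collar=(243,296))}
for n in S:
    d=np.load(n+"0.npz")["d"];I=camera_info(n);W=cloud(d,I)
    for k,s in S[n].items():
        z=W[s[1],s[0],2]
        r=rect(W,s,z-.006,z+.006)
        print(n,k,np.round(W[s[1],s[0]]*1000,1),r)
    for b,s in dict(scene=dict(amber=(354,135),beaker=(466,175),jar=(352,290),wash=(206,192)),side=dict(amber=(357,189),beaker=(342,295),jar=(215,214),wash=(283,112)))[n].items(): print(b,np.round(W[s[1],s[0]]*1000))
E
```

```text
scene base [ 583.  -215.4  106.5] [ 574.1 -225.5  140.1   92.9  -11.9  104.5 1901. ]
scene large [637.8  26.5  38.2] None
scene small [ 385.7 -245.7   33.3] [ 383.5 -251.9   96.1   49.6   54.8   34.4  536. ]
scene cons [645.6 172.4  42.6] [ 592.7  250.5  195.5  136.2   85.1   43.8 1974. ]
scene read [567.3 254.5  73.9] [563.  253.   51.2  50.1  -3.8  71.8 506. ]
scene square [560.8 198.4  65.7] [558.9 195.4  31.   30.6  87.6  65.  185. ]
scene cross [615.  190.5  63.7] [618.  190.7  33.6  33.   37.9  65.2 202. ]
scene round [625.3 251.3  68.7] [620.2 248.8  35.6  34.9  18.4  65.6 227. ]
scene bar [629.9 308.3  66.2] [625.5 306.1  47.6  18.   84.8  65.1 197. ]
scene collar [565.5 296.6  47.1] [565.4 298.4   9.8   4.4  26.9  49.2  15. ]
amber [463.  13. 149.]
beaker [351. 253.  54.]
jar [741. 183.  85.]
wash [ 753. -154.  158.]
side base [ 564.3 -209.2  107.5] [ 572.4 -223.8  141.7   93.3  -11.3  106.6 1076. ]
side large [624.   25.4  35.9] [630.6  21.3 119.6  69.7  32.2  36.2 908. ]
side small [ 378.4 -246.5   37.1] [ 380.7 -249.4   93.9   52.4   53.3   36.6  427. ]
side cons [587.4 175.9  43.1] None
side read [562.  253.4  74. ] [561.6 254.5  50.6  50.2  -4.8  73.3 463. ]
side square [553.  199.5  68.5] [557.4 197.6  31.   30.4  -1.8  67.3 153. ]
side cross [611.5 194.1  68.1] [615.  191.3  33.6  33.5  38.9  67.1 150. ]
side round [615.2 252.2  67.7] [618.9 250.2  36.3  36.   24.5  67.2 205. ]
side bar [617.9 307.9  66. ] [623.9 307.6  48.7  17.5  83.8  66.9 168. ]
side collar [nan nan nan] None
amber [453.  15. 151.]
beaker [393. 228.  57.]
jar [747. 179.  84.]
wash [ 740. -153.  157.]
```

```bash
cat >> h.py <<'E'
def quat(deg):
    t=np.radians(deg)/2; return np.array([0,np.cos(t),np.sin(t),0])
def best(pos,yaw):
    """pose with tool x along yaw or yaw+180, whichever keeps the last joint nearest 0"""
    c=[]
    for k in (0,180):
        q=ctrl.inverse_kinematics(np.array(pos),quat(yaw+k))
        if q is not None: c.append((abs(q[5]),k,q))
    c.sort(key=lambda x:x[0]); return quat(yaw+c[0][1]),c[0][2]
def wrist(name):
    I=camera_info("wrist"); p,d=camera("wrist"); cv2.imwrite(f"pics/{name}.png",p[:,:,::-1])
    np.savez(name+".npz",p=p,d=d,K=I["camera_matrix"],T=I["world_from_camera"]); return p,d,I,cloud(d,I)
E
python3 - <<'E'
from h import *
W=cloud(np.load("scene0.npz")["d"],0 or camera_info("scene"))
m=(W[...,2]>.028)&(W[...,2]<.046)&(np.hypot(W[...,0]-.63,W[...,1]-.02)<.1)
print(cv2.minAreaRect((W[m][:,:2]*1000).astype(np.float32)),m.sum())
for n,pos,yaw,exp in [("base",(.573,-.2245,.33),-11.6,[573,-224.5,0,106]),("large",(.63,.021,.25),32.2,[630.6,21.3,0,36])]:
    o,q=best(pos,yaw); print(n,np.round(q,2)); ctrl.movep(np.array(pos),o); ctrl.hold(.2)
    p,d,I,Wc=wrist("w_"+n)
    u,v=proj(np.array(exp)[[0,1,3]]/1000,I); print("proj",u,v,ctrl.read_time(),np.round(I["world_from_camera"],3).tolist())
    if 0<=u<640 and 0<=v<400:
        z=exp[3]/1000; print(rect(Wc,(int(u),int(v)),z-.006,z+.006), rect(Wc,(int(u),int(v)),z-.01,z+.01))
cv2.imwrite("pics/s2.png",np.hstack([cv2.imread("pics/w_base.png")[::2,::2],cv2.imread("pics/w_large.png")[::2,::2]]))
E
```

```text
((632.4852294921875, 20.164207458496094), (121.71128845214844, 65.92322540283203), 31.900354385375977) 1452
base [-0.55  0.42  1.33 -0.    1.39  1.22]
proj 320.59956262422156 165.57620590598322 3.625 [[-0.2, -0.946, -0.255, 0.636], [-0.98, 0.193, 0.053, -0.237], [-0.0, 0.261, -0.965, 0.473], [0.0, 0.0, 0.0, 1.0]]
[ 570.4 -225.5  139.7   90.1  -11.8  107.  8895. ] [ 570.4 -225.5  139.7   90.1  -11.8  107.  8908. ]
large [-0.14  0.52  1.4  -0.    1.23  0.87]
proj 319.3487614890819 166.40599390214567 4.9083 [[0.531, -0.818, -0.22, 0.685], [-0.847, -0.513, -0.139, 0.055], [0.001, 0.26, -0.966, 0.394], [0.0, 0.0, 0.0, 1.0]]
[ 629.1   20.3  119.9   66.1   31.9   36.9 5877. ] [ 629.1   20.3  119.9   66.1   31.9   36.9 5883. ]
```

View pics/s2.png

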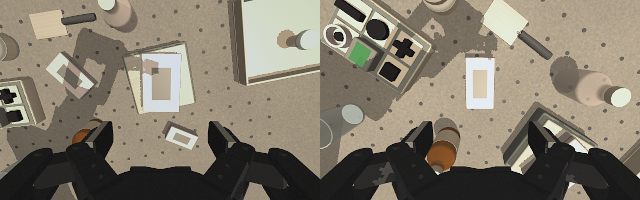

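```bash
cat >> h.py <<'E'
def pick(x,y,yaw,zg,grip=45):
    o,q=best((x,y,.12),yaw); print("q",np.round(q,2))
    ctrl.movep(np.array([x,y,.12]),o)
    s=ctrl.line_to(np.array([x,y,zg]),feed=.1,f_stop=8); print("stop",s,np.round(ctrl.read_ee_pos(),4))
    ctrl.gripper_to(.04,strength=grip); ctrl.hold(.2)
    print("width",ctrl.read_width(),ctrl.read_gripper_force(),np.round(ctrl.read_ee_pos(),4))
E
python3 - <<'E'
from h import *
pick(.6307,.0206,32,.003)
ctrl.line_to(np.array([.6307,.0206,.03]),feed=.06)
ctrl.hold(.1); print(ctrl.read_width(),ctrl.read_wrist_force(),ctrl.read_time())
p,d=camera("side");cv2.imwrite("pics/g1.png",cv2.resize(p[120:260,200:440,::-1],None,fx=2.5,fy=2.5))
E
```

```text
q [-0.14  0.67  1.51 -0.    0.96  0.87]
stop False [0.6313 0.0205 0.0037]
width 0.06522782640850823 53.864373564720154 [0.6312 0.0207 0.004 ]
0.06486954645552108 [-0.35888642 -0.46643565 -4.23505995] 8.025
```

View pics/g1.png

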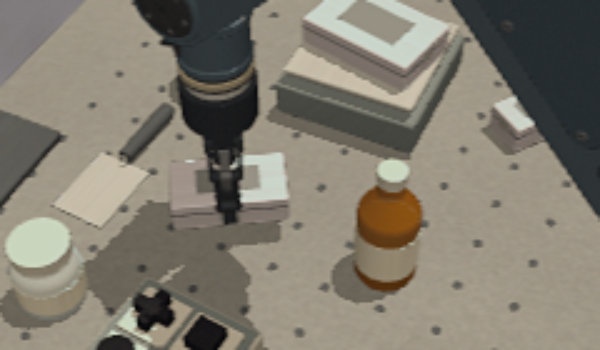

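The case is held at its middle and level, and the bottle has not moved. Next I place it on the base case.

```bash
cat >> h.py <<'E'
def place(x,y,yaw,zp):
    """zp: TCP height at which the case should just touch"""
    p=ctrl.read_ee_pos(); ctrl.line_to(np.array([p[0],p[1],.22]),feed=.2)
    o,q=best((x,y,zp+.06),yaw); print("q",np.round(q,2))
    ctrl.movep(np.array([x,y,.24]),o)
    ctrl.line_to(np.array([x,y,zp+.015]),feed=.1); ctrl.hold(.3)
    print("above",np.round(ctrl.read_ee_pos(),4),ctrl.read_wrist_force())
    s=ctrl.line_to(np.array([x,y,zp-.004]),feed=.02,f_stop=2.); ctrl.hold(.2)
    print("touch",s,np.round(ctrl.read_ee_pos(),4),ctrl.read_wrist_force())
    ctrl.gripper_to(.085); ctrl.hold(.2)
    print(ctrl.read_width(),ctrl.read_wrist_force()); ctrl.line_to(np.array([x,y,.26]),feed=.12)
E
python3 - <<'E'
from h import *
place(.5723,-.2249,-11.7,.110)
x,y=.382,-.2505
o,q=best((x,y,.3),53.8); ctrl.movep(np.array([x,y,.3]),o); ctrl.hold(.2)
print(ctrl.read_time())
p,d,I,W=wrist("w_small"); u,v=proj(np.array([x,y,.036]),I); print(u,v,rect(W,(int(u),int(v)),.03,.042))
u,v=proj(np.array([.572,-.225,.142]),I); print(u,v)
if 0<u<640 and 0<v<400: print("large on base",rect(W,(int(u),int(v)),.136,.148))
for n in ["scene","side"]:
    p,d=camera(n); I=camera_info(n); W=cloud(d,I); cv2.imwrite(f"pics/{n}1.png",p[:,:,::-1])
    for e,z in [((.572,-.225,.142),.142),((.382,-.2505,.036),.036)]:
        u,v=map(int,proj(np.array(e),I)); print(n,rect(W,(u,v),z-.007,z+.007))
    r=np.hypot(W[...,0]-.572,W[...,1]+.225)<.09; m=r&(W[...,2]>.095)&(W[...,2]<.116); print("base",cv2.minAreaRect((W[m][:,:2]*1000).astype(np.float32)))
cv2.imwrite("pics/s3.png",np.vstack([cv2.resize(cv2.imread(f"pics/{n}1.png")[60:240,120:440],None,fx=1.6,fy=1.6) for n in ["scene","side"]]))
E
```

```text
q [-0.56  0.59  1.52 -0.    1.04  1.22]
above [ 0.5724 -0.225   0.1254] [ 0.79867748 -0.3073625  -4.01583092]
touch True [ 0.5722 -0.2248  0.11  ] [-0.59750742 -0.16749736  6.39347432]
0.08481195537321425 [0.40742216 0.27588767 0.11597923]
16.1167
320.8701408449065 161.06883920657182 [ 380.  -251.    92.1   50.1   55.    37.  2676. ]
481.35758520791506 28.201152052386355
large on base [ 569.5 -224.6  121.    66.1  -11.9  143.  9536. ]
scene [ 573.5 -225.1  120.8   69.5  -11.8  140.3 1310. ]
scene [ 383.6 -251.6   96.6   51.1   54.4   34.2  545. ]
base ((574.5818481445312, -223.62350463867188), (91.2462158203125, 141.4971466064453), 76.71411895751953)
side [ 571.8 -222.3  121.    68.5  -10.7  142.6  743. ]
side [ 381.4 -249.5   94.1   51.7   54.8   36.4  440. ]
base ((571.4664306640625, -221.87930297851562), (90.82683563232422, 141.5576629638672), 79.17173767089844)
```

View pics/s3.png

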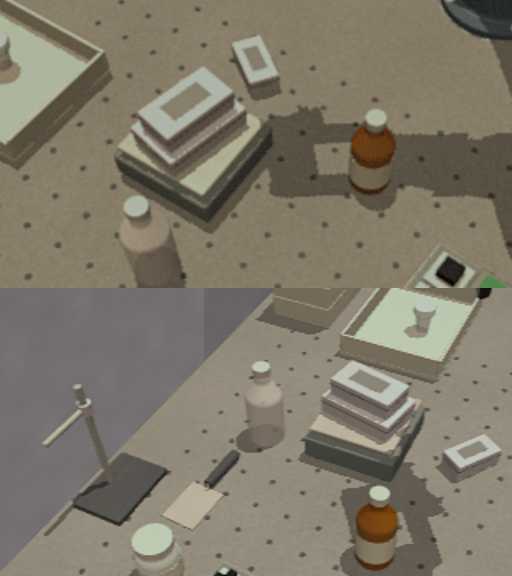

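Large case sits on the base within about 1.5 mm and 1°, and the base has not shifted. Now the small case.

```bash
sed -i 's/feed=.02,f_stop=2./feed=.012,f_stop=1.5/' h.py
python3 - <<'E'
from h import *
pick(.3817,-.2505,54.7,.004)
place(.5718,-.2245,-11.7,.1465)
o,q=best((.558,.05,.3),0); ctrl.movep(np.array([.558,.05,.3]),o); ctrl.gripper_to(0.); ctrl.hold(.2)
print(ctrl.read_time(), ctrl.read_width())
p,d,I,W=wrist("w_keys")
for n in ["scene","side"]:
    p,d=camera(n); I=camera_info(n); Wc=cloud(d,I); cv2.imwrite(f"pics/{n}2.png",p[:,:,::-1])
    u,v=map(int,proj(np.array([.572,-.225,.178]),I)); print(n,rect(Wc,(u,v),.171,.185))
    r=np.hypot(Wc[...,0]-.572,Wc[...,1]+.225)<.09
    for z in (.106,.142): m=r&(abs(Wc[...,2]-z)<.01); print(z,cv2.minAreaRect((Wc[m][:,:2]*1000).astype(np.float32)))
cv2.imwrite("pics/s4.png",np.vstack([cv2.resize(cv2.imread("pics/side2.png")[60:240,120:440],None,fx=1.6,fy=1.6),cv2.resize(cv2.imread("pics/w_keys.png"),(512,320))]))
E
```

```text
q [-0.83  0.5   1.95 -0.    0.69 -0.21]
stop False [ 0.382  -0.2508  0.0045]
width 0.04935183377792665 48.11437904834747 [ 0.3819 -0.2506  0.0045]
q [-0.56  0.54  1.49 -0.    1.11  1.22]
above [ 0.572  -0.2246  0.1621] [-0.6800818   0.46893552 -2.19507378]
touch True [ 0.5718 -0.2245  0.1466] [-0.45160206 -0.10220064  5.69940172]
0.08502462565099632 [-0.14249694  0.66050841  0.09762675]
27.8417 -3.828959170594737e-05
scene [ 573.3 -224.9   92.4   52.9  -11.4  176.2  807. ]
0.106 ((573.8258056640625, -224.42526245117188), (91.04113006591797, 141.71360778808594), 77.51202392578125)
0.142 ((574.4201049804688, -224.30609130859375), (68.22731018066406, 120.20703125), 78.27510070800781)
side [ 570.8 -222.1   93.2   53.3  -11.3  178.3  455. ]
0.106 ((571.402099609375, -223.0951690673828), (92.80208587646484, 141.19728088378906), 78.25739288330078)
0.142 ((572.6793823242188, -221.02667236328125), (66.96857452392578, 122.83611297607422), 80.06250762939453)
```

View pics/s4.png

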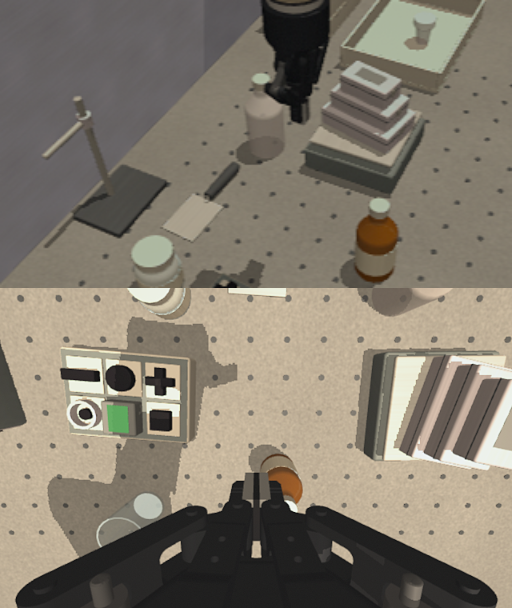

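Column is complete, square and untouched by the arm. The wrist view confirms the key layout: square and cross are nearest on the right, round is mid-top, bar top left, power bottom left. The fixed views give key spacings of 58 mm, as specified. Next I press the keys.

Run:
```python
from h import *
K=[("square",.5582,.1965),("cross",.6165,.191),("bar",.6247,.3069),("round",.6195,.2495)]
o,q=best((.5582,.1965,.1),-5); print(np.round(q,2))
ctrl.movep(np.array([.5582,.1965,.14]),o)
for n,x,y in K:
    ctrl.line_to(np.array([x,y,.10]),feed=.15)
    ctrl.line_to(np.array([x,y,.074]),feed=.08); ctrl.hold(.15)
    s=ctrl.line_to(np.array([x,y,.0575]),feed=.02,f_stop=9); ctrl.hold(.15)
    print(n,s,np.round(ctrl.read_ee_pos(),4),np.round(ctrl.read_wrist_force(),1))
    ctrl.line_to(np.array([x,y,.10]),feed=.08); ctrl.hold(.2)
ctrl.line_to(np.array([.6195,.2495,.25]),feed=.2); ctrl.movep(np.array([.558,.05,.3]),o); ctrl.hold(.3)
print(ctrl.read_time())
for n in ["scene","side"]:
    p,d=camera(n); I=camera_info(n); Wc=cloud(d,I); cv2.imwrite(f"pics/{n}3.png",p[:,:,::-1])
    u,v=map(int,proj(np.array([.572,-.225,.178]),I)); print(n,rect(Wc,(u,v),.171,.185))
```

```text
[ 0.15  0.66  1.63 -0.    0.86 -1.33]
square True [0.5584 0.1965 0.0611] [-1.1 -0.6  5. ]
cross True [0.6167 0.191  0.0611] [0.3 0.2 5.3]
bar True [0.6249 0.307  0.0611] [-1.1 -0.5  5. ]
round True [0.6197 0.2495 0.0611] [-0.6 -0.8  5.1]
43.975
scene [ 573.  -225.1   93.5   52.8  -11.7  176.2  809. ]
side [ 571.  -222.7   93.6   52.9  -11.4  178.3  455. ]
```

View pics/side3.png

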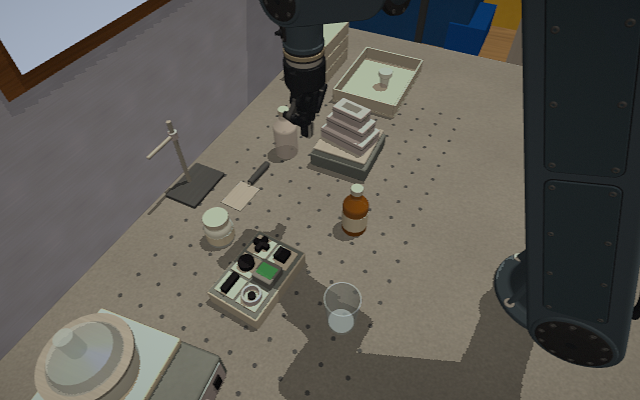

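The side view shows the column standing at (348,140). The keys are all up at (255,265), and the bottles, beaker, jar and spatula are where they started. Each press bottomed out at the expected height of 61 mm with the force stop tripped.

```bash
python3 -c "
from plant import ctrl
print(ctrl.job_done())"
```

```text
the job is handed in; nothing more can be done
None
```

Job handed in at about 44 s: both cases are stacked on the base case to within about 2 mm and 1–2° as measured, and the square, cross, bar and round keys were each pressed to the bottom and released in that order.

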